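# Draw a spring nut out of a strut rail with a hooked pick

### The job

A channel nut on a spring is stuck in the teeth of the rail on the bench. Take the hooked pick from its stand and, keeping its point in the nut's hole, gently press the nut down just enough to free it and draw it along the slot and right out of the rail's open end, so that it lies flat on the bench just clear of the rail; never force the pick, and keep the gripper itself off the nut and the rail. Put the pick back in its pocket in the stand, upright with the collar down on the stand's top, let go, and leave everything else where it is.

Things in the scene. Friction and masses are not known exactly. Their poses are not given: they have to be found in the camera images.
- rail: Galvanised shallow strut rail fixed to the bench: C-channel 220 mm long (its x axis), 41 wide, 21 high, open side up. Origin: middle of its underside, which a black packing strip holds 0.5 to 4.5 mm above the bench. Walls 2.5 mm: the inner floor is at z = 2.5. A slot 22 mm wide runs along the whole top; inside the rail is 36 wide. The end at x = -110 is shut by a grey plate 45 mm high; the end at x = +110 is open: +x is the way out.
- rail_mouth (a point): Middle of the rail's inner floor at its open end (x = +110 mm in the rail's frame); axes as the rail's.
- rail_slot (a point): Middle of the slot, level with the rail's top (z = 21 mm in the rail's frame); axes as the rail's. The in-turned lips on both sides of the slot hang 5 mm below it; their lower edges carry coarse square teeth, 10 mm apart and 2.1 mm high, whose tips are at z = 13.9 in the rail's frame; the last 30 mm before the open end have none.
- nut: Yellow-zinc channel nut in the rail, too wide (34 mm) to come up through the slot: 34 mm along the rail (its x) too, 6 thick, 45 g. A round hole 10.5 mm across goes through its middle. Origin: centre of the hole at the flat top face, z up. It starts near rail x = -60, top face at rail z = 13.8. Ridges 2.2 mm high near both edges of its top (10 mm or more from its middle line) sit between the rail's teeth and lock it.
- nut_spring (a point): Middle of the nut's underside, over its flat spring foot (32 x 24 mm). The spring (1.5 N per mm) holds the nut up in the teeth with 3 N. Pressed down 2.1 mm (6 to 7 N) it is free to slide; at 3.2 mm (8 N) the spring is solid on the rail's floor. With the pick's point in the hole its shank lies on the nut's top, so it presses and drags at once. Let up, the nut locks again at the next tooth. Out of the rail its top is 13 mm above the bench.
- pick: Hand pick, 105 g, upright in the stand. Red square handle 22 x 22 mm, flats along the pick's x and y, 4 to 76 mm above the origin, on a collar 28 mm across, 4 thick, with a small brass collet below. Origin: on the handle's axis at the collar's underside; z up the handle. Held from the collet is a 5 mm thick steel blade: see pick_blade.
- pick_blade (a point): Where the blade leaves the collet: on the handle's axis, 8 mm below the pick's origin. From here the blade goes straight down, bends square towards the pick's +x, and 16 mm from the axis turns down into a round-ended point 5.5 mm below the shank's underside. It is clamped firmly, but at any length: the point is 45.5 to 65.5 mm below the pick's origin, not known beforehand; touch off to learn it.
- stand: Black tool stand fixed to the bench, 60 x 165 mm, 70 mm high, with short tools at its far end (115 mm high, 80 mm or more along its +y). Origin: on the bench, straight below the pick's axis when the pick is home. Home: the pick hangs in the pocket, collar resting on the stand's top (pick's origin 70 mm above the bench), hook along the stand's +x.
- pocket (a point): Mouth of the pick's pocket in the stand, on the axis of the pick when home, level with the stand's top (70 mm above the bench); axes as the stand's. The pocket is 68 mm deep, 15 mm wide (y from -7.5 to +7.5) and 34 mm long (x from -7 to +27).
- spanner: Bystander: loose steel open-ended spanner lying on the bench near the robot.
- screwdriver: Bystander: loose screwdriver lying on the bench near the robot.
- tape: Bystander: brown roll of packing tape lying flat, 100 mm across and 48 mm high.
- carton: Bystander: small brown cardboard carton, 110 x 160 x 90 mm high.
- spraycan: Bystander: upright can with a blue label, 58 mm across and 150 mm high.
- parts_tray: Bystander: shallow blue parts tray, 100 x 140 x 35 mm, holding spare nuts and bolts.
- tape_measure: Bystander: yellow tape measure, 70 x 35 x 60 mm high.
Not all that is in view belongs to the job. Leave any blue or purple look-alike of the pick alone.

How it is judged:
On the way, in this order (a step that is already met when the one before it is completed fails the run):
1. the pick is lifted out of its stand (z of pick in the frame of stand above 0.11 m), for 0.1 s.
2. the nut is drawn along inside the rail by the pick (x of nut in the frame of rail between -0.03 and 0.09 m and contact force between pick and nut above 2 N), for 0.3 s.
3. the nut is wholly out of the open end (x of nut in the frame of rail above 0.128 m), for 0.2 s.
At the end, for the whole second after the job is handed in: The nut lies flat and still on the bench, wholly clear of the rail's open end (its middle 18 to 120 mm beyond the end and within 60 mm of the rail's line), and the pick stands still and upright (within 7 degrees) in its pocket with its collar within 4 mm of the stand's top (x of nut in the frame of rail between 0.128 and 0.23 m and y of nut in the frame of rail between -0.06 and 0.06 m and angle between nut's own z axis and vertical below 0.2 rad and height (world z) of nut below 0.016 m and linear speed of each of nut, pick below 0.02 m/s and x of pick in the frame of stand between -0.007 and 0.01 m and y of pick in the frame of stand between -0.007 and 0.007 m and z of pick in the frame of stand between 0.066 and 0.074 m and angle between pick's own z axis and vertical below 0.12 rad); the robot touches nothing.
It fails at once if the pick bears on the nut with more than 25 N (contact force between pick and nut above 25 N).
It fails at once if the pick bears on the rail with more than 25 N (contact force between pick and rail above 25 N).
It fails at once if the gripper or arm touches the nut or the rail (contact force between any of the fingers, the arm and nut above 0.5 N or contact force between any of the fingers, the arm and rail above 0.5 N).
It fails at once if a bystander is moved more than 15 mm (distance of any of spanner, screwdriver, tape, carton, spraycan, parts_tray, tape_measure from where it was at the start of the episode above 0.015 m).
It also fails if it takes over 72 s, if anything falls off the work surface, if the arm or the gripper's body presses on something with over 40 N, if the wrist force passes 120 N, or if a joint passes its speed limit or range.

### The arm

A 7-joint arm with a two-finger parallel gripper is mounted at the origin on the work surface. World frame = base frame: x ahead of the robot, y to its left, z up, the work surface at z = 0. Lengths are in m, angles in rad, forces in N, time in s.
With the tool pointing down it reaches from about 0.425 to 0.875 m from the base axis. Payload 4.7 kg.
Tool frame: the origin (TCP) lies between the finger pads; the fingertips stand robot.nose_length ahead of it and the grasp point (between the pads) lies 5 mm behind it (robot.nose_length is the distance from the TCP to the fingertips, in m); z points along the fingers, y is the line along which they close (so a half turn about z gives the same grasp; the last joint's range is limited). The gripper opens to 85 mm and grips with 20 to 120 N. Pads are 22 mm wide; open, the fingers measure 114 mm over their backs; the gripper's body (76 mm by 85 mm) begins 54 mm behind the grasp point. The pads swing forward as they close: fully open they stand 13 mm farther back than shut.
Start: joints at [1.124, 0.321, -0.07, 1.45, 0.023, 1.371, -0.057], TCP at [0.289, -0.582, 0.245] pointing down, gripper open.
Joint ranges: [-2.86, 2.86], [-0.3, 2.09], [-1.38, 1.24], [0.06, 2.45], [-1.56, 4.7], [0.09, 2.05], [-2.69, 2.69]. Speed limits (rad/s): [2.57, 2.57, 3.14, 3.14, 3.14, 3.14, 3.14].

### API

Orientations are given as a rotation vector (axis times angle).
In Python, from bench import robot gives the robot as it stands.
- The arm moves only by the tool drive_tool, never from a script. Its argument "plan" is a list of rows, each an object with "slide": the shift along the tool's x, y, z in mm, a list of three; "angular": the turn, a rotation vector about the tool's x, y, z in degrees, a list of three; "grip": the opening, from 0 (shut) to 1 (fully open). A call has 1 to 12 rows; each row shifts and turns the commanded pose from where the row before left it, along the tool's axes as they then stand; what a row does not reach is not made up. A row lasts 1/8 s, in which the tool goes at most 62.5 mm and 10.7 degrees, less where a joint would pass 70% of its speed; a pose out of reach is approached as far as the arm can. A call with a gripper value outside its range is refused whole. The fingers move at their own pace and stop on an object; the grip force is fixed at half the most. Time passes only in rows, so rows that do not move let the fingers close. It gives the time, the measured TCP pose, the force, the opening and the grip force at its end, in the units of the state.
- robot.state(): the state, without advancing time (a new reading comes with each control period).
- robot.get_image(name): name is "scene" or "side" or "wrist"; returns the picture (384x512x3 uint8, blue, green, red); there is no depth.
- robot.get_calibration(name): a dict with "fx", "fy", "cx", "cy" (pixels), "pose" (4x4, takes a point from camera to world coordinates); the wrist camera has in their place "hand_eye" (4x4, takes a point from camera to tool coordinates, whose origin is the TCP and whose axes are the flange's). Camera axes: x right, y down, z forward; pixel columns grow to the right and rows downward; lengths in m; the calibration is good to about 2 mm. A picture is of the moment at which its call begins: read the wrist's pose just before it. get_calibration takes no time and is no camera call.
- robot.close_job(): hands the job in; it is judged then, once.
Trained networks look in the newest picture that a camera, given by its name, has taken for a name from the list of things; names that differ only in an ending like _2 or _b are one class to them, and where a whole thing is asked for, a point or a joint stands for the part that bears it (a point fixed in the world has none). Each returns a list of dicts, best first, with "p" (0 to 1); they miss things now and then, are a little off and sometimes report something else, mostly with a low value. They report only what shows in the picture. A call takes as long as a camera call. They do not tell look-alikes from the thing itself.
- robot.search_frame(label, camera): "at" ([column, row] in pixels, amid what is visible of it).
The state is a dict: "time": time; "joints": joint angles; "dq": joint speeds; "joint_efforts": joint torques, N m; "tool_pos": TCP position; "orientation": TCP orientation; "force": force on the tool from outside, world axes, zero at the start; "ft_torque": the same for the moment, N m; "grip_width": finger opening in m; "grasp_force": force on a finger pad.
Only numpy, scipy, OpenCV 4.12 (cv2) and the standard library are available. Lean on these libraries where they do the work, as an engineer would, in place of code of your own. Each camera call takes 0.05 s, during which the arm holds its last target. There are 200 camera calls.

## Working session

There is one attempt and no reset: what is moved stays moved. The work goes in short steps, Python scripts to look and compute and a tool call to move; the robot and the scene stay as the last step left them, time stands still between calls to the robot, and variables do not carry over. Pictures are saved under pics/ and viewed, at most 10 in all, crops included, and the job is handed in when it is done.

Besides the shell and the picture viewer there is one more tool, called after ">>>" in YAML: its name, and indented under it one key for each argument. drive_tool: Moves the arm, as the interface text tells. Its arguments: {"type":"object","properties":{"plan":{"type":"array"}},"required":["plan"]}

```bash
mkdir -p pics; ls; python3 - <<'E'
from bench import robot
import cv2, numpy as np
np.set_printoptions(precision=4,suppress=True)
s=robot.state(); print(s); print(robot.nose_length)
for n in ("scene","side","wrist"):
    im=robot.get_image(n); cv2.imwrite(f"pics/{n}0.png",im); print(n,robot.get_calibration(n))
    for l in ("rail","rail_mouth","nut","pick","stand","pocket"):
        print(l,[(d["at"],round(d["p"],2)) for d in robot.search_frame(l,n)][:3])
a=cv2.imread("pics/scene0.png");b=cv2.imread("pics/side0.png")
E
```

```text
pics
{'time': 0.0, 'joints': array([ 1.1241,  0.3218, -0.0701,  1.4517,  0.0226,  1.3708, -0.0569]), 'dq': array([-0.0014,  0.0006,  0.0004, -0.0004, -0.0004, -0.0014,  0.0006]), 'joint_efforts': array([  0.0004, -49.3584,  -0.382 , -31.4332,   0.013 ,   0.0116,
        -0.    ]), 'tool_pos': array([ 0.2888, -0.5818,  0.2442]), 'orientation': array([-3.0568, -0.717 ,  0.0009]), 'force': array([-0.4465,  0.8521, -0.2183]), 'ft_torque': array([ 0.0451,  0.0393, -0.0402]), 'grasp_force': 0.0, 'grip_width': 0.08557732490821579}
0.014
scene {'fx': 368.878110746137, 'fy': 368.878110746137, 'cx': 257.5732952132751, 'cy': 192.46813329103747, 'pose': array([[-0.776 ,  0.5028, -0.3808,  0.963 ],
       [ 0.6307,  0.6159, -0.4721,  0.4618],
       [-0.0028, -0.6065, -0.7951,  0.8979],
       [ 0.    ,  0.    ,  0.    ,  1.    ]])}
rail [([261.7, 196.0], 0.78), ([314.9, 181.2], 0.57)]
rail_mouth [([261.5, 198.2], 0.88)]
nut []
pick [([374.2, 249.3], 0.8), ([422.3, 244.7], 0.71), ([252.7, 180.9], 0.69)]
stand [([389.1, 278.1], 0.66)]
pocket [([390.7, 279.1], 0.7)]
side {'fx': 399.18678581691586, 
[... 185 characters left out ...]
0.0057, -0.7364, -0.6765,  0.9795],
       [ 0.    ,  0.    ,  0.    ,  1.    ]])}
rail [([262.8, 202.6], 0.98), ([241.1, 269.8], 0.39)]
rail_mouth [([261.4, 203.5], 0.97)]
nut [([269.1, 196.7], 0.37)]
pick [([286.5, 326.2], 0.88), ([311.8, 284.8], 0.83), ([238.9, 268.9], 0.69)]
stand [([233.0, 307.5], 0.56)]
pocket [([231.9, 302.3], 0.84)]
wrist {'fx': 296.4125624412696, 'fy': 296.4125624412696, 'cx': 258.4408376660155, 'cy': 191.91904019560118, 'hand_eye': array([[-0.    , -0.9467, -0.322 ,  0.0817],
       [ 1.    ,  0.0003, -0.0008, -0.0005],
       [ 0.0008, -0.322 ,  0.9467, -0.1301],
       [ 0.    ,  0.    ,  0.    ,  1.    ]])}
rail []
rail_mouth []
nut []
pick []
stand []
pocket []
```

```bash
python3 -c "
import cv2
for n in('scene','side'):
    a=cv2.imread(f'pics/{n}0.png'); cv2.imwrite(f'pics/{n}0b.png',cv2.resize(a,(800,600),interpolation=cv2.INTER_CUBIC))"
```

```text
(no output)
```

View pics/scene0b.png

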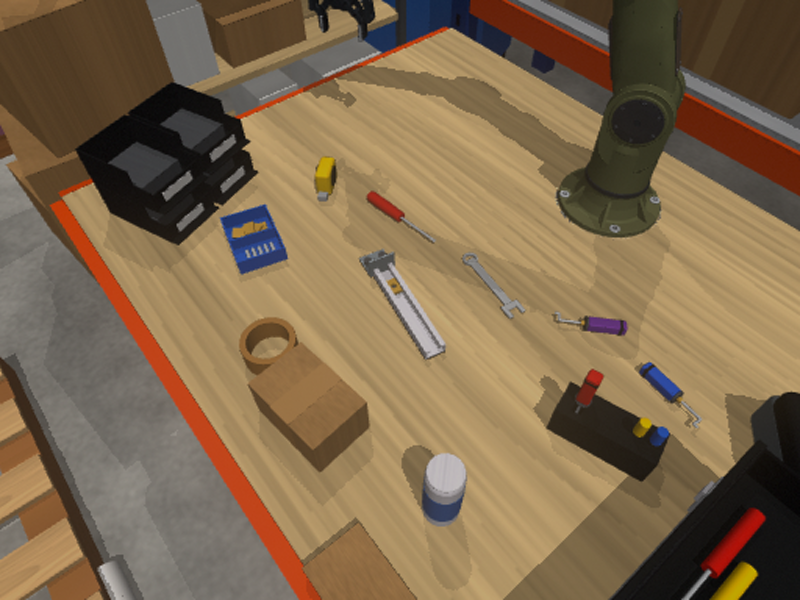

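View pics/side0b.png

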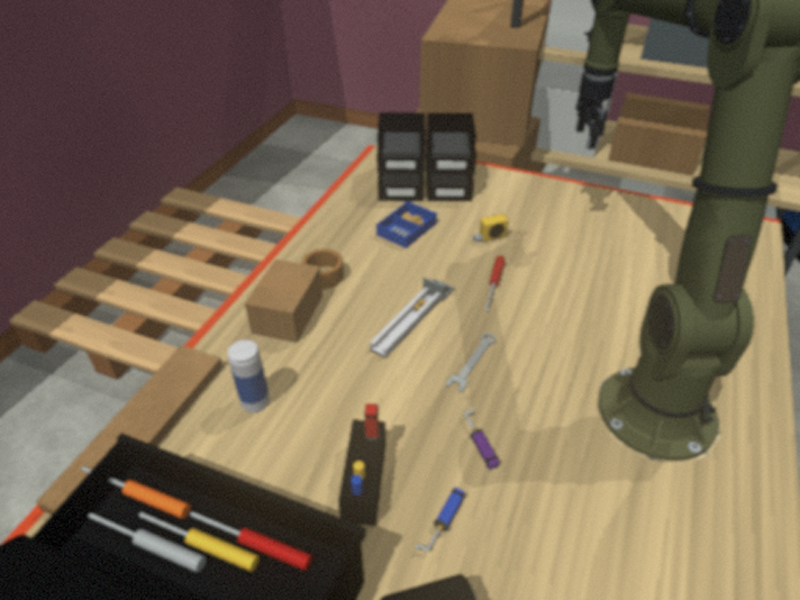

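```bash
cat > h.py <<'E'
import numpy as np, cv2
from bench import robot
from scipy.spatial.transform import Rotation as R
np.set_printoptions(precision=4,suppress=True)
def campose(n,s=None):
    c=robot.get_calibration(n)
    if n!="wrist": return c,c["pose"]
    s=s or robot.state(); T=np.eye(4); T[:3,:3]=R.from_rotvec(s["orientation"]).as_matrix(); T[:3,3]=s["tool_pos"]
    return c,T@c["hand_eye"]
def ray(n,px,s=None):
    c,P=campose(n,s); d=P[:3,:3]@np.array([(px[0]-c["cx"])/c["fx"],(px[1]-c["cy"])/c["fy"],1]); return P[:3,3],d/np.linalg.norm(d)
def onz(n,px,z,s=None):
    o,d=ray(n,px,s); return o+d*(z-o[2])/d[2]
def tri(*rays):
    A=sum(np.eye(3)-np.outer(d,d) for o,d in rays); b=sum((np.eye(3)-np.outer(d,d))@o for o,d in rays)
    return np.linalg.solve(A,b)
def proj(n,p,s=None):
    c,P=campose(n,s); q=np.linalg.inv(P)@np.append(p,1); return np.array([c["fx"]*q[0]/q[2]+c["cx"],c["fy"]*q[1]/q[2]+c["cy"]])
E
python3 - <<'E'
from h import *
k=.64
def red(n,box):
    im=cv2.imread(f"pics/{n}0.png").astype(int); b,g,r=im[...,0],im[...,1],im[...,2]
    m=((r>110)&(r>2*g)&(r>2*b)); M=np.zeros_like(m); x0,y0,x1,y1=box; M[y0:y1,x0:x1]=1; ys,xs=np.nonzero(m&M); return xs.mean(),ys.mean(),len(xs),ys.min(),ys.max()
a=red("scene",(365,228,395,265)); b=red("side",(225,250,250,285)); print(a,b,tri(ray("scene",a),ray("side",b)))
for n,d in {"scene":{"railA":((375,262),.02),"open":((432,352),.022),"nut":((394,286),.015)},"side":{"plate":((436,290),.025),"open":((381,348),.022)}}.items():
    for l,(p,z) in d.items(): print(n,l,onz(n,np.array(p)*k,z))
for p in ((571,384),(668,432),(643,481),(547,428)): print("stand",onz("scene",np.array(p)*k,.07))
for p in ((352,420),(386,422)): print("stand side",onz("side",np.array(p)*k,.07))
for l,p in {"span":(522,312),"span2":(466,258),"sd":(434,240),"can":(445,470),"purple":(560,318),"blue":(650,372)}.items(): print(l,onz("scene",np.array(p)*k,.01))
E
```

```text
(np.float64(379.96629213483146), np.float64(242.92134831460675), 89, np.int64(236), np.int64(258)) (np.float64(237.14423076923077), np.float64(268.74038461538464), 104, np.int64(259), np.int64(278)) [0.4655 0.3092 0.125 ]
scene railA [ 0.5235 -0.1708  0.02  ]
scene open [0.5753 0.0648 0.022 ]
scene nut [ 0.5301 -0.1011  0.015 ]
side plate [ 0.5135 -0.1548  0.025 ]
side open [0.559  0.0632 0.022 ]
stand [0.4616 0.2757 0.07  ]
stand [0.4104 0.4253 0.07  ]
stand [0.5033 0.4482 0.07  ]
stand [0.5495 0.3034 0.07  ]
stand side [0.5165 0.2899 0.07  ]
stand side [0.4579 0.2708 0.07  ]
span [0.3782 0.0999 0.01  ]
span2 [ 0.3671 -0.0685  0.01  ]
sd [ 0.3848 -0.1482  0.01  ]
can [0.6981 0.2387 0.01  ]
purple [0.3327 0.1551 0.01  ]
blue [0.2987 0.3344 0.01  ]
```

>>> drive_tool:
  plan:
    - {"slide": [45, -36, 0], "angular": [0, 0, 0], "grip": 1}
    - {"slide": [45, -36, 0], "angular": [0, 0, 0], "grip": 1}
    - {"slide": [45, -36, 0], "angular": [0, 0, 0], "grip": 1}
    - {"slide": [45, -36, 0], "angular": [0, 0, 0], "grip": 1}
    - {"slide": [45, -36, 0], "angular": [0, 0, 0], "grip": 1}
    - {"slide": [45, -36, 0], "angular": [0, 0, 0], "grip": 1}
    - {"slide": [45, -36, 0], "angular": [0, 0, 0], "grip": 1}
    - {"slide": [45, -36, 0], "angular": [0, 0, 0], "grip": 1}
    - {"slide": [45, -36, 0], "angular": [0, 0, 0], "grip": 1}
    - {"slide": [45, -36, 0], "angular": [0, 0, 0], "grip": 1}
    - {"slide": [0, 0, 0], "angular": [0, 0, 0], "grip": 1}
    - {"slide": [0, 0, 0], "angular": [0, 0, 0], "grip": 1}

```text
time: 2.55
tool_pos: [0.5319, -0.0603, 0.2453]
orientation: [3.058, 0.717, -0.001]
force: [0.1, -0.3, 0.3]
grip_width: 0.0852
grasp_force: 0.0
```

```bash
python3 - <<'E'
from h import *
s=robot.state(); print(s["tool_pos"],s["orientation"],s["joints"],s["time"])
im=robot.get_image("wrist"); cv2.imwrite("pics/w1.png",im); cv2.imwrite("pics/w1b.png",cv2.resize(im,(800,600),interpolation=cv2.INTER_CUBIC))
import pickle; pickle.dump(s,open("s1.pkl","wb"))
for p in ((.5235,-.1708,.02),(.5672,.064,.022),(.53,-.1,.015),(.4655,.309,.12)): print(proj("wrist",p,s)/.64)
E
```

```text
[ 0.5319 -0.0603  0.2453] [ 3.0578  0.7174 -0.0007] [ 0.5501  0.1065 -0.5199  1.7205  0.0553  1.3292 -1.0906] 2.55
[520.4079 319.8811]
[271.6401 134.5308]
[447.6662 274.4948]
[-307.1383   94.0557]
```

View pics/w1b.png

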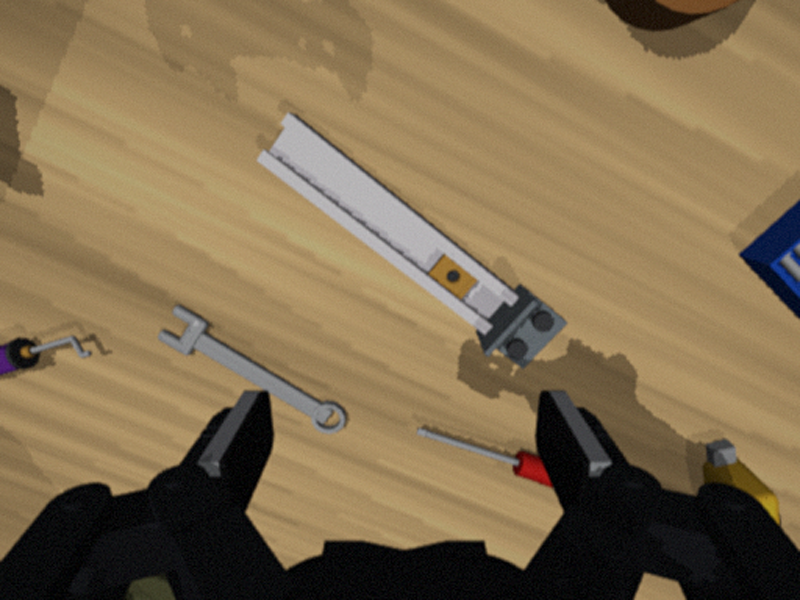

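```bash
python3 - <<'E'
from h import *; import pickle
s=pickle.load(open("s1.pkl","rb")); k=.64
g=cv2.imread("pics/w1.png"); 
x0,y0=275,160; c=g[y0:y0+32,x0:x0+32].astype(int); m=c.sum(2)<130; ys,xs=np.nonzero(m)
n,lab,st,ce=cv2.connectedComponentsWithStats(m.astype(np.uint8)); print(st,ce+[x0,y0])
W=lambda p,z:onz("wrist",np.array(p)*k,z,s)
a,b=W((259,157),.0235),W((289,114),.0235); print(a,b,np.linalg.norm(a-b)); M=(a+b)/2
h=W((453,276),.0163); d=M-h; print(M,h,np.linalg.norm(d[:2]),np.degrees(np.arctan2(d[1],d[0])))
e,f=W((480,331),.0235),W((520,295),.0235); 
for u,v in((e,a),(f,b)): print(np.degrees(np.arctan2(*(v-u)[[1,0]])),np.linalg.norm(v-u))
E
python3 -c "
import cv2
a=cv2.imread('pics/w1.png')[60:230,150:370]; cv2.imwrite('pics/w1c.png',cv2.resize(a,None,fx=3.5,fy=3.5,interpolation=cv2.INTER_CUBIC))"
```

```text
[[   0    0   32   32 1014]
 [  12   14    6    5    9]
 [  15   18    1    1    1]] [[290.5168 175.4951]
 [288.6667 175.7778]
 [290.     178.    ]]
[0.5489 0.0663 0.0235] [0.5856 0.0576 0.0235] 0.03772577815672985
[0.5672 0.0619 0.0235] [ 0.5311 -0.1042  0.0163] 0.16999341458971273 77.71547692360932
77.24523346642736 0.21631556729005522
78.69483322013903 0.219881349168039
```

View pics/w1c.png

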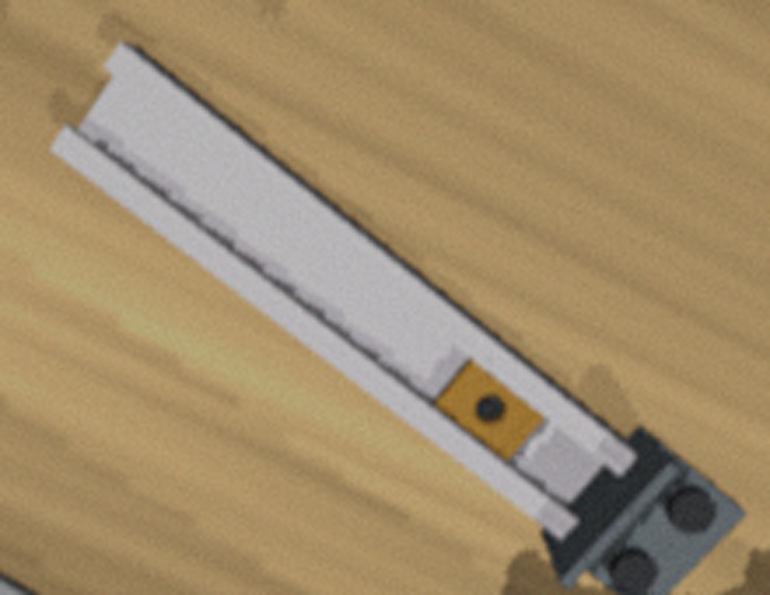

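```bash
cat >> h.py <<'E'
def plan(p1,yaw1,n,p0=None,o0=None):
    """rows from the present pose to p1 (m), tool down with tool x at yaw1 (deg): print slides mm, turn deg"""
    s=robot.state(); p=np.array(s["tool_pos"] if p0 is None else p0); A=R.from_rotvec(s["orientation"] if o0 is None else o0)
    y=np.radians(yaw1); B=R.from_matrix(np.array([[np.cos(y),np.sin(y),0],[np.sin(y),-np.cos(y),0],[0,0,-1]]))
    rv=(A.inv()*B).as_rotvec()/n; d=(np.array(p1)-p)/n
    for i in range(n):
        print(np.round(A.inv().apply(d)*1000,1).tolist(),np.round(np.degrees(rv),2).tolist()); A=A*R.from_rotvec(rv)
def yaw(s): v=R.from_rotvec(s["orientation"]).as_matrix(); return np.degrees(np.arctan2(v[1,0],v[0,0])),v[:,2]
E
python3 - <<'E'
from h import *
plan((.466,.309,.26),109,9)
E
```

```text
[11.7, -40.1, -1.7] [-0.0, 0.01, -9.19]
[17.9, -37.7, -1.7] [-0.0, 0.01, -9.19]
[23.7, -34.4, -1.7] [-0.0, 0.01, -9.19]
[28.9, -30.1, -1.7] [-0.0, 0.01, -9.19]
[33.4, -25.1, -1.7] [-0.0, 0.01, -9.19]
[36.9, -19.5, -1.7] [-0.0, 0.01, -9.19]
[39.6, -13.3, -1.7] [-0.0, 0.01, -9.19]
[41.2, -6.8, -1.7] [-0.0, 0.01, -9.19]
[41.8, -0.2, -1.7] [-0.0, 0.01, -9.19]
```

>>> drive_tool:
  plan:
    - {"slide": [11.7, -40.1, -1.7], "angular": [0, 0, -9.2], "grip": 1}
    - {"slide": [17.9, -37.7, -1.7], "angular": [0, 0, -9.2], "grip": 1}
    - {"slide": [23.7, -34.4, -1.7], "angular": [0, 0, -9.2], "grip": 1}
    - {"slide": [28.9, -30.1, -1.7], "angular": [0, 0, -9.2], "grip": 1}
    - {"slide": [33.4, -25.1, -1.7], "angular": [0, 0, -9.2], "grip": 1}
    - {"slide": [36.9, -19.5, -1.7], "angular": [0, 0, -9.2], "grip": 1}
    - {"slide": [39.6, -13.3, -1.7], "angular": [0, 0, -9.2], "grip": 1}
    - {"slide": [41.2, -6.8, -1.7], "angular": [0, 0, -9.2], "grip": 1}
    - {"slide": [41.8, -0.2, -1.7], "angular": [0, 0, -9.2], "grip": 1}
    - {"slide": [0, 0, 0], "angular": [0, 0, 0], "grip": 1}
    - {"slide": [0, 0, 0], "angular": [0, 0, 0], "grip": 1}

```text
time: 3.98
tool_pos: [0.4665, 0.3082, 0.2602]
orientation: [1.824, 2.557, -0.002]
force: [0.3, -0.3, -0.2]
grip_width: 0.085
grasp_force: 0.0
```

```bash
python3 - <<'E'
from h import *
s=robot.state(); print(s["tool_pos"],yaw(s),s["joints"],s["time"])
im=robot.get_image("wrist"); cv2.imwrite("pics/w2.png",im); cv2.imwrite("pics/w2b.png",cv2.resize(im,(800,600),interpolation=cv2.INTER_CUBIC))
import pickle; pickle.dump(s,open("s2.pkl","wb"))
E
```

```text
[0.4665 0.3082 0.2602] (np.float64(108.98791494813004), array([ 0.    , -0.0016, -1.    ])) [ 0.159   0.2131 -0.8999  1.6336  0.1708  1.3781 -0.4314] 3.975
```

View pics/w2b.png

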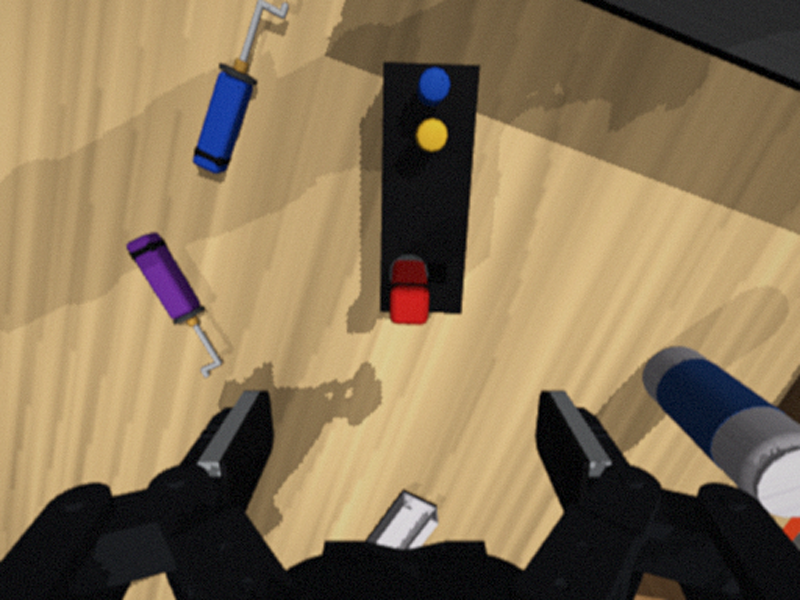

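```bash
python3 - <<'E'
from h import *; import pickle
s=pickle.load(open("s2.pkl","rb")); k=.64
W=lambda p,z:onz("wrist",np.array(p)*k,z,s)
print("top",W((409.5,304),.146))
P=[W(p,.07) for p in((384,63),(381,311),(462,312),(479,66))]; print(np.array(P))
for a,b in((1,0),(2,3),(1,2),(0,3)): d=P[b]-P[a]; print(np.degrees(np.arctan2(d[1],d[0])),np.linalg.norm(d))
a,b=W((391,287),.146),W((428,287),.146); d=b-a; print("handle",np.degrees(np.arctan2(d[1],d[0])),np.linalg.norm(d)*1e3)
# red top face rotated rect
im=cv2.imread("pics/w2.png").astype(int); r=im[...,2]; m=((r>170)&(im[...,1]<90)&(im[...,0]<90)); m[:150]=0;m[230:]=0;m[:,:240]=0;m[:,290:]=0
print(cv2.minAreaRect(np.argwhere(m)[:,::-1].astype(np.float32)), [W(np.array(cv2.minAreaRect(np.argwhere(m)[:,::-1].astype(np.float32))[0])/k,.146)])
E
```

```text
top [0.4689 0.3066 0.146 ]
[[0.4112 0.4266 0.07  ]
 [0.4605 0.2697 0.07  ]
 [0.5171 0.2884 0.07  ]
 [0.4677 0.4442 0.07  ]]
107.42719139312314 0.1643704785260261
107.59580180448314 0.16343816064074626
18.250081217367917 0.05968144171973893
17.353723823292242 0.05919436897227831
handle 19.001164025484634 20.41552522094156
((261.8689880371094, 196.0724334716797), (21.010507583618164, 20.927461624145508), 4.763641834259033) [array([0.4692, 0.3052, 0.146 ])]
```

```bash
python3 - <<'E'
from h import *
plan((.4685,.3065,.2),107.6,2)
E
```

```text
[-0.9, 0.7, 30.1] [-0.01, 0.05, 0.67]
[-0.9, 0.7, 30.1] [-0.01, 0.05, 0.67]
```

>>> drive_tool:
  plan:
    - {"slide": [-0.9, 0.7, 30], "angular": [0, 0, 0.7], "grip": 1}
    - {"slide": [-0.9, 0.7, 30], "angular": [0, 0, 0.7], "grip": 1}
    - {"slide": [0, 0, 30], "angular": [0, 0, 0], "grip": 1}
    - {"slide": [0, 0, 30], "angular": [0, 0, 0], "grip": 1}
    - {"slide": [0, 0, 26], "angular": [0, 0, 0], "grip": 1}
    - {"slide": [0, 0, 0], "angular": [0, 0, 0], "grip": 0.5}
    - {"slide": [0, 0, 0], "angular": [0, 0, 0], "grip": 0.3}
    - {"slide": [0, 0, 0], "angular": [0, 0, 0], "grip": 0}
    - {"slide": [0, 0, 0], "angular": [0, 0, 0], "grip": 0}
    - {"slide": [0, 0, 0], "angular": [0, 0, 0], "grip": 0}
    - {"slide": [0, 0, 0], "angular": [0, 0, 0], "grip": 0}

```text
time: 5.4
tool_pos: [0.4681, 0.3093, 0.1158]
orientation: [1.85, 2.537, 0.002]
force: [-0.7, -0.7, 6.0]
grip_width: 0.0215
grasp_force: 58.7
```

```bash
python3 - <<'E'
from h import *
s=robot.state(); print(s["tool_pos"],yaw(s),s["force"],s["ft_torque"],s["grip_width"],s["grasp_force"],s["time"])
E
```

```text
[0.4681 0.3093 0.1158] (np.float64(107.79819930716064), array([ 0.0019,  0.0002, -1.    ])) [-0.6501 -0.6761  5.9774] [-0.2598  0.1873 -0.0533] 0.021546918022076977 58.72600972652435 5.4
```

>>> drive_tool:
  plan:
    - {"slide": [0, 0, -10], "angular": [0, 0, 0], "grip": 0}
    - {"slide": [0, 0, -20], "angular": [0, 0, 0], "grip": 0}
    - {"slide": [0, 0, -20], "angular": [0, 0, 0], "grip": 0}
    - {"slide": [0, 0, -20], "angular": [0, 0, 0], "grip": 0}
    - {"slide": [0, 0, -20], "angular": [0, 0, 0], "grip": 0}
    - {"slide": [0, 0, 0], "angular": [0, 0, 0], "grip": 0}
    - {"slide": [0, 0, 0], "angular": [0, 0, 0], "grip": 0}

```text
time: 6.28
tool_pos: [0.4672, 0.3086, 0.2041]
orientation: [-1.851, -2.538, 0.001]
force: [0.5, 0.1, -1.3]
grip_width: 0.0216
grasp_force: 58.7
```

```bash
python3 - <<'E'
from h import *
s=robot.state(); print(s["tool_pos"],yaw(s),s["force"],s["ft_torque"],s["grip_width"],s["grasp_force"],s["time"],s["joints"])
im=robot.get_image("wrist"); cv2.imwrite("pics/w3.png",im)
a=cv2.imread("pics/w3.png"); b=robot.get_image("side"); c=robot.get_image("scene")
o=s["tool_pos"]+[0,0,-.0458-.04]
ps=[proj(n,o).astype(int) for n in("wrist","side","scene")]; print(ps)
t=[cv2.resize(i[max(0,p[1]-45):][:90,max(0,p[0]-45):][:,:90],(260,260),interpolation=cv2.INTER_CUBIC) for i,p in zip((b,c),ps[1:])]
cv2.imwrite("pics/w3b.png",np.vstack([cv2.resize(a,(520,390)),np.hstack(t)][:]))
plan((.577,.14,.206),168,8)
E
```

```text
[0.4672 0.3086 0.2041] (np.float64(107.79137695578002), array([-0.0005, -0.0007, -1.    ])) [ 0.4536  0.1319 -1.2763] [ 0.004   0.0018 -0.0114] 0.021568161446352926 58.67842376232147 6.275 [ 0.1428  0.2568 -0.8894  1.7093  0.2079  1.2754 -0.4812]
[array([260, 204]), array([237, 268]), array([379, 246])]
[-24.3, 6.7, -0.3] [-0.01, -0.01, -7.52]
[-24.9, 3.4, -0.3] [-0.01, -0.01, -7.52]
[-25.2, 0.1, -0.3] [-0.01, -0.01, -7.52]
[-25.0, -3.2, -0.3] [-0.01, -0.01, -7.52]
[-24.3, -6.4, -0.3] [-0.01, -0.01, -7.52]
[-23.3, -9.5, -0.3] [-0.01, -0.01, -7.52]
[-21.8, -12.5, -0.3] [-0.01, -0.01, -7.52]
[-20.0, -15.3, -0.3] [-0.01, -0.01, -7.52]
```

View pics/w3b.png

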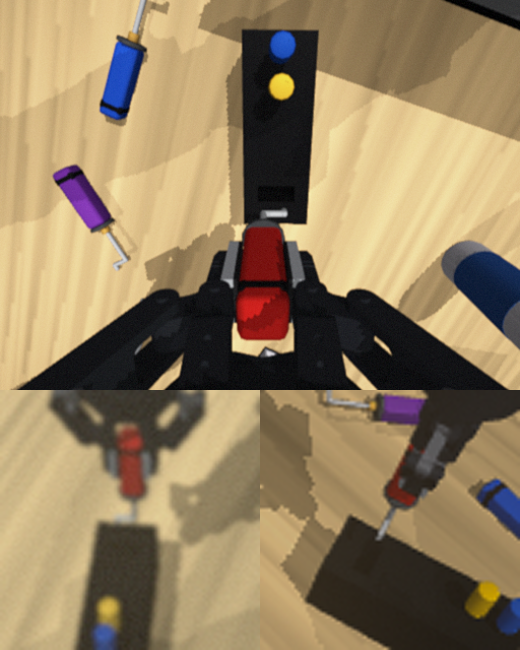

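>>> drive_tool:
  plan:
    - {"slide": [-24.3, 6.7, 0], "angular": [0, 0, -7.5], "grip": 0}
    - {"slide": [-24.9, 3.4, 0], "angular": [0, 0, -7.5], "grip": 0}
    - {"slide": [-25.2, 0.1, 0], "angular": [0, 0, -7.5], "grip": 0}
    - {"slide": [-25, -3.2, 0], "angular": [0, 0, -7.5], "grip": 0}
    - {"slide": [-24.3, -6.4, 0], "angular": [0, 0, -7.5], "grip": 0}
    - {"slide": [-23.3, -9.5, 10], "angular": [0, 0, -7.5], "grip": 0}
    - {"slide": [-21.8, -12.5, 20], "angular": [0, 0, -7.5], "grip": 0}
    - {"slide": [-20, -15.3, 30], "angular": [0, 0, -7.5], "grip": 0}
    - {"slide": [0, 0, 25], "angular": [0, 0, 0], "grip": 0}
    - {"slide": [0, 0, 0], "angular": [0, 0, 0], "grip": 0}
    - {"slide": [0, 0, 0], "angular": [0, 0, 0], "grip": 0}

```text
time: 7.8
tool_pos: [0.5773, 0.1411, 0.1203]
orientation: [0.332, 3.123, 0.001]
force: [1.3, 1.0, 0.1]
grip_width: 0.0215
grasp_force: 58.8
```

```bash
python3 - <<'E'
from h import *
s=robot.state(); print(s["tool_pos"],yaw(s),s["force"],s["ft_torque"],s["time"],s["joints"])
for n in("scene","side"):
    im=robot.get_image(n); p=proj(n,s["tool_pos"]-[0,0,.0458+.045]).astype(int); print(p,proj(n,[s["tool_pos"][0],s["tool_pos"][1],s["tool_pos"][2]-.1]))
    cv2.imwrite(f"pics/t_{n}.png",cv2.resize(im[p[1]-40:p[1]+40,p[0]-35:p[0]+35],None,fx=5.7,fy=5.7,interpolation=cv2.INTER_CUBIC))
cv2.imwrite("pics/t.png",np.hstack([cv2.imread("pics/t_scene.png"),cv2.imread("pics/t_side.png")]))
E
```

```text
[0.5773 0.1411 0.1203] (np.float64(167.85462974157323), array([ 0.0006,  0.0006, -1.    ])) [1.2668 0.9622 0.0541] [ 0.042  -0.0039 -0.0542] 7.8 [ 0.4567  0.4478 -0.9178  1.7179  0.3831  1.1668  0.7916]
[294 242] [294.4022 244.6019]
[228 235] [228.91   237.7959]
```

View pics/t.png

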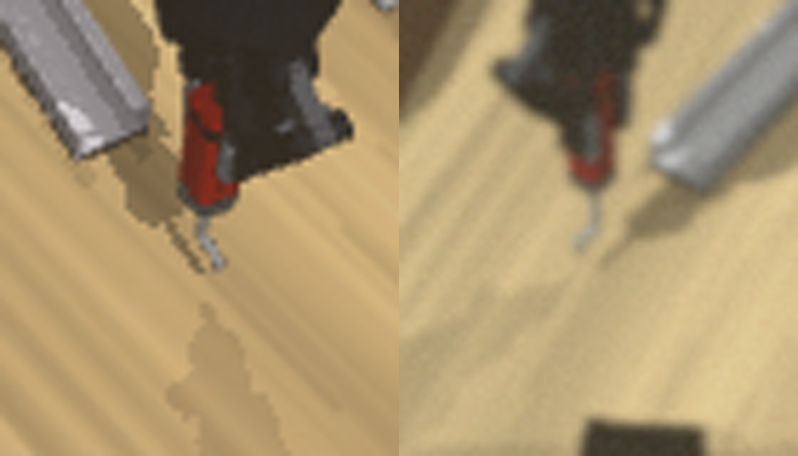

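```bash
python3 - <<'E'
from h import *
p=tri(ray("scene",(297.9,249.0)),ray("side",(224.8,238.3))); print(p)
s=robot.state(); t=s["tool_pos"]; a=np.radians(77.85); e=t+np.array([.016*np.cos(a),.016*np.sin(a),0])
for L in(.05,.055,.06,.065): q=e-[0,0,.0458+L]; print(L,q,proj("scene",q),proj("side",q))
E
```

```text
[0.5836 0.1596 0.0327]
0.05 [0.5811 0.1568 0.0252] [297.4812 248.5094] [225.6544 239.8666]
0.055 [0.5811 0.1568 0.0202] [297.3257 249.4168] [225.7364 240.9123]
0.06 [0.5811 0.1568 0.0152] [297.1715 250.3169] [225.8178 241.9525]
0.065 [0.5811 0.1568 0.0102] [297.0185 251.2098] [225.8989 242.9871]
```

>>> drive_tool:
  plan:
    - {"slide": [0, 0, 8], "angular": [0, 0, 0], "grip": 0}
    - {"slide": [0, 0, 7], "angular": [0, 0, 0], "grip": 0}
    - {"slide": [0, 0, 3], "angular": [0, 0, 0], "grip": 0}
    - {"slide": [0, 0, 0], "angular": [0, 0, 0], "grip": 0}
    - {"slide": [0, 0, 0], "angular": [0, 0, 0], "grip": 0}

```text
time: 8.52
tool_pos: [0.5773, 0.1403, 0.1017]
orientation: [0.334, 3.124, 0.0]
force: [0.3, -0.4, -1.8]
grip_width: 0.0213
grasp_force: 58.8
```

>>> drive_tool:
  plan:
    - {"slide": [0, 0, 1], "angular": [0, 0, 0], "grip": 0}
    - {"slide": [0, 0, 1], "angular": [0, 0, 0], "grip": 0}
    - {"slide": [0, 0, 0], "angular": [0, 0, 0], "grip": 0}

```text
time: 8.9
tool_pos: [0.5771, 0.1402, 0.0995]
orientation: [-0.334, -3.124, 0.0]
force: [-0.0, 0.0, -0.8]
grip_width: 0.0211
grasp_force: 58.8
```

>>> drive_tool:
  plan:
    - {"slide": [0, 0, 1], "angular": [0, 0, 0], "grip": 0}
    - {"slide": [0, 0, 1], "angular": [0, 0, 0], "grip": 0}
    - {"slide": [0, 0, 0], "angular": [0, 0, 0], "grip": 0}

```text
time: 9.28
tool_pos: [0.5771, 0.1402, 0.0975]
orientation: [-0.334, -3.124, 0.0]
force: [-0.3, -0.0, -2.0]
grip_width: 0.0209
grasp_force: 58.8
```

>>> drive_tool:
  plan:
    - {"slide": [0, 0, 1], "angular": [0, 0, 0], "grip": 0}
    - {"slide": [0, 0, 1], "angular": [0, 0, 0], "grip": 0}
    - {"slide": [0, 0, 0], "angular": [0, 0, 0], "grip": 0}

```text
time: 9.65
tool_pos: [0.5771, 0.1402, 0.0955]
orientation: [-0.334, -3.124, 0.0]
force: [-0.7, -0.1, -1.0]
grip_width: 0.0217
grasp_force: 58.8
```

>>> drive_tool:
  plan:
    - {"slide": [0, 0, 1], "angular": [0, 0, 0], "grip": 0}
    - {"slide": [0, 0, 1], "angular": [0, 0, 0], "grip": 0}
    - {"slide": [0, 0, 0], "angular": [0, 0, 0], "grip": 0}

```text
time: 10.02
tool_pos: [0.5773, 0.1402, 0.0938]
orientation: [0.334, 3.124, -0.0]
force: [0.6, -1.0, -0.1]
grip_width: 0.0212
grasp_force: 58.9
```

>>> drive_tool:
  plan:
    - {"slide": [0, 0, 1], "angular": [0, 0, 0], "grip": 0}
    - {"slide": [0, 0, 0], "angular": [0, 0, 0], "grip": 0}

```text
time: 10.28
tool_pos: [0.5775, 0.1402, 0.0934]
orientation: [0.334, 3.123, -0.001]
force: [-1.1, -1.0, 4.6]
grip_width: 0.0216
grasp_force: 59.6
```

```bash
python3 - <<'E'
from h import *
s=robot.state(); plan((.5278,-.1199,.15),167.8,6,p0=s["tool_pos"]+[0,0,.055])
E
```

```text
[-1.1, -44.1, -0.3] [-0.0, 0.01, -0.0]
[-1.1, -44.1, -0.3] [-0.0, 0.01, -0.0]
[-1.1, -44.1, -0.3] [-0.0, 0.01, -0.0]
[-1.1, -44.1, -0.3] [-0.0, 0.01, -0.0]
[-1.1, -44.1, -0.3] [-0.0, 0.01, -0.0]
[-1.1, -44.1, -0.3] [-0.0, 0.01, -0.0]
```

>>> drive_tool:
  plan:
    - {"slide": [0, 0, -25], "angular": [0, 0, 0], "grip": 0}
    - {"slide": [0, 0, -31], "angular": [0, 0, 0], "grip": 0}
    - {"slide": [-1.1, -30, 0], "angular": [0, 0, 0], "grip": 0}
    - {"slide": [-1.1, -45, 0], "angular": [0, 0, 0], "grip": 0}
    - {"slide": [-1.1, -45, 0], "angular": [0, 0, 0], "grip": 0}
    - {"slide": [-1.1, -45, 0], "angular": [0, 0, 0], "grip": 0}
    - {"slide": [-1.1, -45, 0], "angular": [0, 0, 0], "grip": 0}
    - {"slide": [-1.1, -35, 0], "angular": [0, 0, 0], "grip": 0}
    - {"slide": [0, -20, 0], "angular": [0, 0, 0], "grip": 0}
    - {"slide": [0, 0, 0], "angular": [0, 0, 0], "grip": 0}
    - {"slide": [0, 0, 0], "angular": [0, 0, 0], "grip": 0}
    - {"slide": [0, 0, 0], "angular": [0, 0, 0], "grip": 0}

```text
time: 11.78
tool_pos: [0.5279, -0.1185, 0.1486]
orientation: [0.33, 3.124, 0.001]
force: [-0.3, -0.5, -1.6]
grip_width: 0.0211
grasp_force: 59.0
```

```bash
python3 - <<'E'
from h import *
import pickle
s=robot.state(); print(s["tool_pos"],yaw(s),s["force"],s["time"])
pickle.dump(s,open("s4.pkl","wb"))
im=robot.get_image("wrist"); cv2.imwrite("pics/w4.png",im)
T=s["tool_pos"]; v=R.from_rotvec(s["orientation"]).as_matrix()
print(proj("wrist",T+v@[0,.016,.0936],s),proj("wrist",(.5311,-.1042,.0163),s))
x0,y0=200,110
print(x0,y0); cv2.imwrite("pics/w4b.png",cv2.resize(im[y0:y0+100,x0:x0+130],None,fx=6,fy=6,interpolation=cv2.INTER_CUBIC))
E
```

```text
[ 0.5279 -0.1185  0.1486] (np.float64(167.94550341586267), array([ 0.0002,  0.0005, -1.    ])) [-0.3184 -0.4709 -1.6265] 11.775
[278.6117 201.5903] [274.3328 187.0345]
200 110
```

View pics/w4b.png

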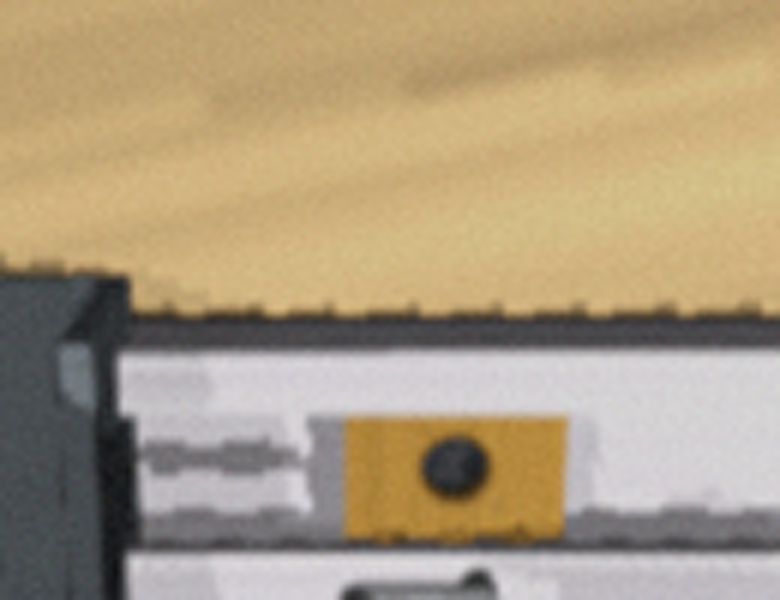

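```bash
python3 - <<'E'
from h import *
g=cv2.imread("pics/w4.png"); print(g[198:222,250:290,:].max(2)[:, ::2])
E
```

```text
[[120 120 122 124 170 171 154 153 143 168 176 174 155 148 160 150 150 140
  116 151]
 [103 114 110 115 132 134 124 138 102 137 134 134 133 141 131 102 102 106
  113 120]
 [ 80  89  90  86  79  80  87 108  78  84  87  85 110 107  93  71  72  81
   98  94]
 [ 96  95  99  96  98 103  98  99  99  99  99  94 104 103 101  92  92  89
   97  94]
 [172 174 174 179 177 177 174 177 177 176 176 176 180 172 177 170 170 169
  170 165]
 [216 213 212 211 212 213 213 215 213 211 214 213 214 217 210 201 202 199
  197 197]
 [215 213 212 214 213 216 217 217 217 219 219 214 214 216 185 170 202 199
  197 201]
 [213 212 211 211 213 214 216 212 211 210 211 210 212 203 120  98 194 207
  204 193]
 [209 209 209 213 204 187 186 186 187 185 188 185 186 161  61  58 178 211
  209 199]
 [210 213 213 204 152 133 140 137 138 139 135 137 141 115  65  70 138 217
  210 204]
 [211 212 215 186  83  81 115 119 120 122 124 125 111 107 109 109 128 218
  213 211]
 [214 212 214 160  50  65 120 135 132 146 146 150 131 134 135 130 136 209
  213 211]
 [208 209 212 137  58  65 118 153 150 164 163 164 149 151 146 148 146 203
  206 
[... 240 characters left out ...]
 189 202
  202 202]
 [181 184 204 119  51  50 120 186 195 187 188 187 189 186 181 200 204 203
  200 197]
 [175 148 152  81  39  32  80 160 199 208 212 206 204 204 202 206 203 198
  198 196]
 [136  78  66  31  28  36  47  82 149 187 206 205 206 203 203 199 195 193
  194 193]
 [ 76  31  32  29  34  43  50  36  59 114 158 201 202 199 196 197 190 188
  190 193]
 [ 34  36  34  33  41  46  56  43  46  46  73 162 199 195 189 190 190 189
  191 194]
 [ 34  40  46  39  48  43  56  47  64  51  36  97 186 191 192 190 191 192
  191 193]
 [ 36  34  45  40  38  41  42  42  68  59  54  51 152 195 198 192 193 194
  196 198]
 [ 40  44  39  41  43  41  39  44  56  54  65  54  93 191 198 196 198 196
  200 199]]
```

```bash
python3 - <<'E'
from h import *; import pickle
s=pickle.load(open("s4.pkl","rb")); T=s["tool_pos"]; v=R.from_rotvec(s["orientation"]).as_matrix()
P=lambda x,y,z: proj("wrist",T+v@np.array([x,y,z])/1000,s)
for dx in(0,-2,-3,-4,-5):
    # shank silhouette corners (2.5 mm half width; top face z=83, bottom 88) and tip bottom
    print(dx,"shank rows",[round(P(dx+a,8,z)[1],1) for a in(-2.5,2.5) for z in(83.1,88.1)],"tip top-edge row",round(P(dx+2,16,92)[1],1),P(dx+2.5,16,90)[1], "cols",P(dx,16+2.5,85)[0],P(dx,16,92)[0])
h=onz("wrist",(275.8,187.8),.0163,s); print("hole",h)
E
```

```text
0 shank rows [np.float64(209.4), np.float64(207.0), np.float64(203.4), np.float64(201.1)] tip top-edge row 200.0 200.23441519222663 cols 282.54146308946383 278.7415726116925
-2 shank rows [np.float64(211.8), np.float64(209.3), np.float64(205.8), np.float64(203.5)] tip top-edge row 202.3 202.59769352370847 cols 282.47452677551314 278.6867603593696
-3 shank rows [np.float64(213.0), np.float64(210.5), np.float64(207.0), np.float64(204.6)] tip top-edge row 203.5 203.77449866828985 cols 282.4411978577116 278.65946508121635
-4 shank rows [np.float64(214.1), np.float64(211.7), np.float64(208.2), np.float64(205.8)] tip top-edge row 204.6 204.94809868657424 cols 282.4079612518204 278.6322433037469
-5 shank rows [np.float64(215.3), np.float64(212.8), np.float64(209.4), np.float64(207.0)] tip top-edge row 205.8 206.1185066548949 cols 282.37481657485216 278.6050947304766
hole [ 0.5321 -0.103   0.0163]
```

>>> drive_tool:
  plan:
    - {"slide": [2.9, -0.2, 0], "angular": [0, 0, 0], "grip": 0}
    - {"slide": [0, 0, 12], "angular": [0, 0, 0], "grip": 0}
    - {"slide": [0, 0, 12], "angular": [0, 0, 0], "grip": 0}
    - {"slide": [0, 0, 7], "angular": [0, 0, 0], "grip": 0}
    - {"slide": [0, 0, 3], "angular": [0, 0, 0], "grip": 0}
    - {"slide": [0, 0, 0], "angular": [0, 0, 0], "grip": 0}
    - {"slide": [0, 0, 0], "angular": [0, 0, 0], "grip": 0}

```text
time: 12.7
tool_pos: [0.5251, -0.1198, 0.1149]
orientation: [0.334, 3.123, -0.0]
force: [-0.4, 0.4, -1.2]
grip_width: 0.0214
grasp_force: 59.0
```

>>> drive_tool:
  plan:
    - {"slide": [0, 0, 1], "angular": [0, 0, 0], "grip": 0}
    - {"slide": [0, 0, 1], "angular": [0, 0, 0], "grip": 0}
    - {"slide": [0, 0, 0], "angular": [0, 0, 0], "grip": 0}

```text
time: 13.08
tool_pos: [0.5247, -0.1198, 0.1126]
orientation: [-0.334, -3.124, 0.0]
force: [0.1, 1.1, -1.3]
grip_width: 0.0214
grasp_force: 59.0
```

>>> drive_tool:
  plan:
    - {"slide": [0, 0, 1], "angular": [0, 0, 0], "grip": 0}
    - {"slide": [0, 0, 0], "angular": [0, 0, 0], "grip": 0}

```text
time: 13.32
tool_pos: [0.5247, -0.1198, 0.1115]
orientation: [-0.334, -3.124, 0.0]
force: [-1.1, -0.7, -1.6]
grip_width: 0.0218
grasp_force: 59.0
```

>>> drive_tool:
  plan:
    - {"slide": [0, 1.6, -0.5], "angular": [0, 0, 0], "grip": 0}
    - {"slide": [0, 0, 0], "angular": [0, 0, 0], "grip": 0}
    - {"slide": [0, 0, 1], "angular": [0, 0, 0], "grip": 0}
    - {"slide": [0, 0, 0.5], "angular": [0, 0, 0], "grip": 0}
    - {"slide": [0, 0, 0], "angular": [0, 0, 0], "grip": 0}

```text
time: 13.95
tool_pos: [0.525, -0.1182, 0.1105]
orientation: [-0.334, -3.124, -0.0]
force: [0.9, 0.7, -1.4]
grip_width: 0.0215
grasp_force: 59.0
```

>>> drive_tool:
  plan:
    - {"slide": [0, 0, 0.5], "angular": [0, 0, 0], "grip": 0}
    - {"slide": [0, 0, 0.5], "angular": [0, 0, 0], "grip": 0}
    - {"slide": [0, 0, 0], "angular": [0, 0, 0], "grip": 0}

```text
time: 14.32
tool_pos: [0.5251, -0.1182, 0.1096]
orientation: [-0.334, -3.124, 0.0]
force: [-0.4, 0.4, -1.1]
grip_width: 0.0211
grasp_force: 59.0
```

>>> drive_tool:
  plan:
    - {"slide": [0, 0, 0.5], "angular": [0, 0, 0], "grip": 0}
    - {"slide": [0, 0, 0.5], "angular": [0, 0, 0], "grip": 0}
    - {"slide": [0, 0, 0], "angular": [0, 0, 0], "grip": 0}

```text
time: 14.7
tool_pos: [0.525, -0.1182, 0.1085]
orientation: [-0.334, -3.124, 0.0]
force: [-0.4, -0.4, -2.4]
grip_width: 0.0211
grasp_force: 59.0
```

>>> drive_tool:
  plan:
    - {"slide": [0, 0, 0.5], "angular": [0, 0, 0], "grip": 0}
    - {"slide": [0, 0, 0.5], "angular": [0, 0, 0], "grip": 0}
    - {"slide": [0, 0, 0], "angular": [0, 0, 0], "grip": 0}

```text
time: 15.08
tool_pos: [0.5251, -0.1182, 0.1076]
orientation: [-0.334, -3.124, 0.0]
force: [-0.3, 0.0, -2.0]
grip_width: 0.0213
grasp_force: 59.0
```

>>> drive_tool:
  plan:
    - {"slide": [0, 0, 0.5], "angular": [0, 0, 0], "grip": 0}
    - {"slide": [0, 0, 0.5], "angular": [0, 0, 0], "grip": 0}
    - {"slide": [0, 0, 0], "angular": [0, 0, 0], "grip": 0}

```text
time: 15.45
tool_pos: [0.5251, -0.1182, 0.1066]
orientation: [-0.334, -3.124, 0.0]
force: [1.0, -0.7, -2.0]
grip_width: 0.0215
grasp_force: 59.0
```

>>> drive_tool:
  plan:
    - {"slide": [0, 0, 0.5], "angular": [0, 0, 0], "grip": 0}
    - {"slide": [0, 0, 0], "angular": [0, 0, 0], "grip": 0}

```text
time: 15.7
tool_pos: [0.5251, -0.1182, 0.1061]
orientation: [-0.334, -3.124, 0.0]
force: [0.6, -0.1, -1.6]
grip_width: 0.0213
grasp_force: 59.0
```

>>> drive_tool:
  plan:
    - {"slide": [0, 0, 0.5], "angular": [0, 0, 0], "grip": 0}
    - {"slide": [0, 0, 0.5], "angular": [0, 0, 0], "grip": 0}
    - {"slide": [0, 0, 0], "angular": [0, 0, 0], "grip": 0}

```text
time: 16.08
tool_pos: [0.5252, -0.1183, 0.1054]
orientation: [0.334, 3.124, -0.0]
force: [-0.9, 0.2, 2.2]
grip_width: 0.0213
grasp_force: 59.0
```

>>> drive_tool:
  plan:
    - {"slide": [0, 0, 0.5], "angular": [0, 0, 0], "grip": 0}
    - {"slide": [0, 0, 0], "angular": [0, 0, 0], "grip": 0}

```text
time: 16.32
tool_pos: [0.5252, -0.1183, 0.1048]
orientation: [0.334, 3.124, -0.0]
force: [-1.1, 0.1, 2.3]
grip_width: 0.0214
grasp_force: 59.1
```

>>> drive_tool:
  plan:
    - {"slide": [0, 0, 0.5], "angular": [0, 0, 0], "grip": 0}
    - {"slide": [0, 0, 0], "angular": [0, 0, 0], "grip": 0}

```text
time: 16.58
tool_pos: [0.5252, -0.1183, 0.1042]
orientation: [0.334, 3.124, -0.0]
force: [-1.3, 0.5, 3.1]
grip_width: 0.0214
grasp_force: 59.2
```

>>> drive_tool:
  plan:
    - {"slide": [0, 0, 0.5], "angular": [0, 0, 0], "grip": 0}
    - {"slide": [0, 0, 0.4], "angular": [0, 0, 0], "grip": 0}
    - {"slide": [0, 0, 0], "angular": [0, 0, 0], "grip": 0}
    - {"slide": [0, 0, 0], "angular": [0, 0, 0], "grip": 0}

```text
time: 17.08
tool_pos: [0.5252, -0.1183, 0.1033]
orientation: [0.334, 3.123, -0.0]
force: [-1.3, -0.6, 4.9]
grip_width: 0.0213
grasp_force: 59.3
```

>>> drive_tool:
  plan:
    - {"slide": [0, 0, 0.4], "angular": [0, 0, 0], "grip": 0}
    - {"slide": [0, 0, 0], "angular": [0, 0, 0], "grip": 0}
    - {"slide": [0, 0, 0], "angular": [0, 0, 0], "grip": 0}

```text
time: 17.45
tool_pos: [0.5252, -0.1182, 0.1029]
orientation: [0.334, 3.124, -0.0]
force: [-0.5, -0.1, 5.3]
grip_width: 0.0215
grasp_force: 59.4
```

>>> drive_tool:
  plan:
    - {"slide": [0, 1, 0], "angular": [0, 0, 0], "grip": 0}
    - {"slide": [0, 1, 0], "angular": [0, 0, 0], "grip": 0}
    - {"slide": [0, 1, 0], "angular": [0, 0, 0], "grip": 0}
    - {"slide": [0, 1, 0], "angular": [0, 0, 0], "grip": 0}
    - {"slide": [0, 0, 0], "angular": [0, 0, 0], "grip": 0}

```text
time: 18.08
tool_pos: [0.526, -0.1158, 0.103]
orientation: [0.335, 3.123, -0.003]
force: [-1.5, -2.3, 5.1]
grip_width: 0.0207
grasp_force: 59.7
```

>>> drive_tool:
  plan:
    - {"slide": [0, 0, 0.2], "angular": [0, 0, 0], "grip": 0}
    - {"slide": [0, 1, 0], "angular": [0, 0, 0], "grip": 0}
    - {"slide": [0, 1, 0], "angular": [0, 0, 0], "grip": 0}
    - {"slide": [0, 0, 0], "angular": [0, 0, 0], "grip": 0}

```text
time: 18.58
tool_pos: [0.5265, -0.1144, 0.1029]
orientation: [0.335, 3.123, -0.005]
force: [-0.9, -3.3, 4.9]
grip_width: 0.0214
grasp_force: 59.7
```

>>> drive_tool:
  plan:
    - {"slide": [0, 0, 0.3], "angular": [0, 0, 0], "grip": 0}
    - {"slide": [0, 1, 0], "angular": [0, 0, 0], "grip": 0}
    - {"slide": [0, 1, 0], "angular": [0, 0, 0], "grip": 0}
    - {"slide": [0, 0, 0], "angular": [0, 0, 0], "grip": 0}

```text
time: 19.08
tool_pos: [0.527, -0.1126, 0.1027]
orientation: [0.335, 3.123, -0.005]
force: [-1.6, -2.8, 6.0]
grip_width: 0.021
grasp_force: 59.8
```

```bash
python3 - <<'E'
from h import *
import pickle
s=robot.state(); print(s["tool_pos"],yaw(s),s["force"],s["ft_torque"],s["time"])
im=robot.get_image("wrist"); cv2.imwrite("pics/w5.png",im)
hsv=cv2.cvtColor(im,cv2.COLOR_BGR2HSV); m=cv2.inRange(hsv,(15,150,80),(28,255,255)); m[:150]=0;m[260:]=0
n,lab,st,ce=cv2.connectedComponentsWithStats(m); 
for i in range(1,n):
    if st[i,4]>20: print(st[i],ce[i],[onz("wrist",(x,ce[i][1]),.0138,s) for x in(st[i,0],st[i,0]+st[i,2])])
s=pickle.load(open("s4.pkl","rb")); print([onz("wrist",(200+x/6,187),.0163,s) for x in(345,567)])
E
```

```text
[ 0.527  -0.1126  0.1027] (np.float64(167.74826056100227), array([ 0.0006, -0.0033, -1.    ])) [-1.5555 -2.794   5.9821] [-0.9828  0.3215 -0.0165] 19.075
[255 200  20  16 121] [262.4215 203.4959] [array([ 0.5262, -0.1157,  0.0138]), array([ 0.5296, -0.1003,  0.0138])]
[263 200  34  23 419] [284.8043 211.7279] [array([ 0.5344, -0.111 ,  0.0138]), array([ 0.5402, -0.0845,  0.0138])]
[array([ 0.5278, -0.1195,  0.0163]), array([ 0.535 , -0.0859,  0.0163])]
```

>>> drive_tool:
  plan:
    - {"slide": [0, 1.5, 0], "angular": [0, 0, 0], "grip": 0}
    - {"slide": [0, 1.5, 0], "angular": [0, 0, 0], "grip": 0}
    - {"slide": [0, 1.5, 0], "angular": [0, 0, 0], "grip": 0}
    - {"slide": [0, 1.5, 0], "angular": [0, 0, 0], "grip": 0}
    - {"slide": [0, 1.5, 0], "angular": [0, 0, 0], "grip": 0}

```text
time: 19.75
tool_pos: [0.5287, -0.1054, 0.1027]
orientation: [0.335, 3.123, -0.005]
force: [-2.0, -3.9, 6.0]
grip_width: 0.0214
grasp_force: 59.8
```

>>> drive_tool:
  plan:
    - {"slide": [0, 2, 0], "angular": [0, 0, 0], "grip": 0}
    - {"slide": [0, 2, 0], "angular": [0, 0, 0], "grip": 0}
    - {"slide": [0, 2, 0], "angular": [0, 0, 0], "grip": 0}
    - {"slide": [0, 2, 0], "angular": [0, 0, 0], "grip": 0}
    - {"slide": [0, 2, 0], "angular": [0, 0, 0], "grip": 0}
    - {"slide": [0, 2, 0], "angular": [0, 0, 0], "grip": 0}
    - {"slide": [0, 2, 0], "angular": [0, 0, 0], "grip": 0}
    - {"slide": [0, 2, 0], "angular": [0, 0, 0], "grip": 0}

```text
time: 20.75
tool_pos: [0.532, -0.0897, 0.1026]
orientation: [0.335, 3.123, -0.005]
force: [-0.6, -3.3, 5.4]
grip_width: 0.021
grasp_force: 59.8
```

>>> drive_tool:
  plan:
    - {"slide": [0, 2.5, 0], "angular": [0, 0, 0], "grip": 0}
    - {"slide": [0, 2.5, 0], "angular": [0, 0, 0], "grip": 0}
    - {"slide": [0, 2.5, 0], "angular": [0, 0, 0], "grip": 0}
    - {"slide": [0, 2.5, 0], "angular": [0, 0, 0], "grip": 0}
    - {"slide": [0, 2.5, 0], "angular": [0, 0, 0], "grip": 0}
    - {"slide": [0, 2.5, 0], "angular": [0, 0, 0], "grip": 0}
    - {"slide": [0, 2.5, 0], "angular": [0, 0, 0], "grip": 0}
    - {"slide": [0, 2.5, 0], "angular": [0, 0, 0], "grip": 0}
    - {"slide": [0, 2.5, 0], "angular": [0, 0, 0], "grip": 0}
    - {"slide": [0, 2.5, 0], "angular": [0, 0, 0], "grip": 0}

```text
time: 22.0
tool_pos: [0.5374, -0.0653, 0.1026]
orientation: [0.336, 3.123, -0.005]
force: [-0.8, -3.3, 5.6]
grip_width: 0.0218
grasp_force: 59.8
```

```bash
python3 - <<'E'
from h import *
s=robot.state(); print(s["tool_pos"],yaw(s),s["force"],s["ft_torque"],s["time"])
im=robot.get_image("wrist"); cv2.imwrite("pics/w6.png",im); cv2.imwrite("pics/w6b.png",cv2.resize(im[100:280,150:390],(800,600),interpolation=cv2.INTER_CUBIC))
E
```

```text
[ 0.5374 -0.0653  0.1026] (np.float64(167.73406732251308), array([ 0.0007, -0.0034, -1.    ])) [-0.7686 -3.2662  5.5772] [-1.0963  0.2048 -0.0065] 22.0
```

View pics/w6b.png

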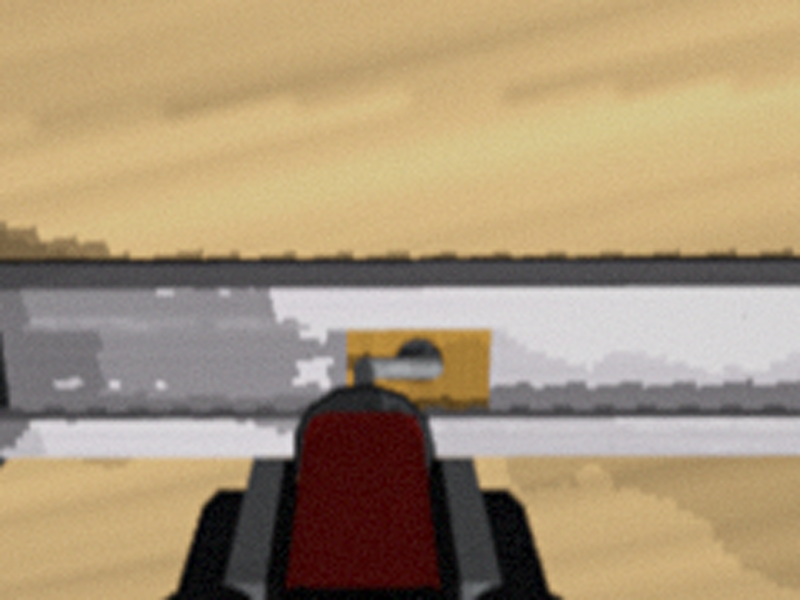

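>>> drive_tool:
  plan:
    - {"slide": [0, 2.5, 0], "angular": [0, 0, 0], "grip": 0}
    - {"slide": [0, 3, 0], "angular": [0, 0, 0], "grip": 0}
    - {"slide": [0, 3, 0], "angular": [0, 0, 0], "grip": 0}
    - {"slide": [0, 3, 0], "angular": [0, 0, 0], "grip": 0}
    - {"slide": [0, 3, 0], "angular": [0, 0, 0], "grip": 0}
    - {"slide": [0, 3, 0], "angular": [0, 0, 0], "grip": 0}
    - {"slide": [0, 3, 0], "angular": [0, 0, 0], "grip": 0}
    - {"slide": [0, 3, 0], "angular": [0, 0, 0], "grip": 0}
    - {"slide": [0, 3, 0], "angular": [0, 0, 0], "grip": 0}
    - {"slide": [0, 3, 0], "angular": [0, 0, 0], "grip": 0}
    - {"slide": [0, 3, 0], "angular": [0, 0, 0], "grip": 0}

```text
time: 23.42
tool_pos: [0.5442, -0.0335, 0.1026]
orientation: [0.336, 3.123, -0.005]
force: [-0.5, -3.7, 5.6]
grip_width: 0.0216
grasp_force: 59.8
```

>>> drive_tool:
  plan:
    - {"slide": [0, 3, 0], "angular": [0, 0, 0], "grip": 0}
    - {"slide": [0, 3, 0], "angular": [0, 0, 0], "grip": 0}
    - {"slide": [0, 3, 0], "angular": [0, 0, 0], "grip": 0}
    - {"slide": [0, 3, 0], "angular": [0, 0, 0], "grip": 0}
    - {"slide": [0, 3, 0], "angular": [0, 0, 0], "grip": 0}
    - {"slide": [0, 3, 0], "angular": [0, 0, 0], "grip": 0}
    - {"slide": [0, 3, 0], "angular": [0, 0, 0], "grip": 0}
    - {"slide": [0, 3, 0], "angular": [0, 0, 0], "grip": 0}
    - {"slide": [0, 3, 0], "angular": [0, 0, 0], "grip": 0}
    - {"slide": [0, 3, 0], "angular": [0, 0, 0], "grip": 0}

```text
time: 24.68
tool_pos: [0.5506, -0.0041, 0.1025]
orientation: [0.335, 3.123, -0.005]
force: [-1.0, -3.9, 6.2]
grip_width: 0.0215
grasp_force: 59.8
```

>>> drive_tool:
  plan:
    - {"slide": [0, 3, -0.2], "angular": [0, 0, 0], "grip": 0}
    - {"slide": [0, 3, 0], "angular": [0, 0, 0], "grip": 0}
    - {"slide": [0, 3, 0], "angular": [0, 0, 0], "grip": 0}
    - {"slide": [0, 3, 0], "angular": [0, 0, 0], "grip": 0}
    - {"slide": [0, 3, 0], "angular": [0, 0, 0], "grip": 0}
    - {"slide": [0, 3, 0], "angular": [0, 0, 0], "grip": 0}
    - {"slide": [0, 3, 0], "angular": [0, 0, 0], "grip": 0}
    - {"slide": [0, 3, 0], "angular": [0, 0, 0], "grip": 0}
    - {"slide": [0, 3, 0], "angular": [0, 0, 0], "grip": 0}
    - {"slide": [0, 3, 0], "angular": [0, 0, 0], "grip": 0}
    - {"slide": [0, 3, 0], "angular": [0, 0, 0], "grip": 0}

```text
time: 26.05
tool_pos: [0.5576, 0.0282, 0.1026]
orientation: [0.336, 3.123, -0.005]
force: [-0.9, -3.7, 4.8]
grip_width: 0.0213
grasp_force: 59.8
```

>>> drive_tool:
  plan:
    - {"slide": [0, 3, 0], "angular": [0, 0, 0], "grip": 0}
    - {"slide": [0, 3, 0], "angular": [0, 0, 0], "grip": 0}
    - {"slide": [0, 3, 0], "angular": [0, 0, 0], "grip": 0}
    - {"slide": [0, 3, 0], "angular": [0, 0, 0], "grip": 0}
    - {"slide": [0, 2, 0], "angular": [0, 0, 0], "grip": 0}
    - {"slide": [0, 2, 0], "angular": [0, 0, 0], "grip": 0}
    - {"slide": [0, 2, 0], "angular": [0, 0, 0], "grip": 0}

```text
time: 26.92
tool_pos: [0.5613, 0.0457, 0.1026]
orientation: [0.336, 3.123, -0.005]
force: [-0.1, -3.6, 5.4]
grip_width: 0.0214
grasp_force: 59.8
```

>>> drive_tool:
  plan:
    - {"slide": [0, 2, 0], "angular": [0, 0, 0], "grip": 0}
    - {"slide": [0, 2, 0], "angular": [0, 0, 0], "grip": 0}
    - {"slide": [0, 2, 0], "angular": [0, 0, 0], "grip": 0}

```text
time: 27.3
tool_pos: [0.5625, 0.0516, 0.1026]
orientation: [0.336, 3.123, -0.005]
force: [-0.7, -4.3, 6.2]
grip_width: 0.0212
grasp_force: 59.8
```

>>> drive_tool:
  plan:
    - {"slide": [0, 2, -0.1], "angular": [0, 0, 0], "grip": 0}
    - {"slide": [0, 2, -0.1], "angular": [0, 0, 0], "grip": 0}
    - {"slide": [0, 2, 0], "angular": [0, 0, 0], "grip": 0}

```text
time: 27.68
tool_pos: [0.5638, 0.0576, 0.1027]
orientation: [0.336, 3.123, -0.005]
force: [-0.5, -3.3, 5.8]
grip_width: 0.0216
grasp_force: 59.8
```

>>> drive_tool:
  plan:
    - {"slide": [0, 2, 0], "angular": [0, 0, 0], "grip": 0}
    - {"slide": [0, 2, 0], "angular": [0, 0, 0], "grip": 0}
    - {"slide": [0, 2, 0], "angular": [0, 0, 0], "grip": 0}

```text
time: 28.05
tool_pos: [0.5651, 0.0636, 0.1027]
orientation: [0.335, 3.123, -0.004]
force: [-0.7, -3.5, 5.1]
grip_width: 0.0212
grasp_force: 59.7
```

>>> drive_tool:
  plan:
    - {"slide": [0, 2, 0], "angular": [0, 0, 0], "grip": 0}
    - {"slide": [0, 2, 0], "angular": [0, 0, 0], "grip": 0}
    - {"slide": [0, 2, 0], "angular": [0, 0, 0], "grip": 0}

```text
time: 28.42
tool_pos: [0.5654, 0.0717, 0.1018]
orientation: [-0.333, -3.122, -0.001]
force: [0.1, 0.1, -0.4]
grip_width: 0.0213
grasp_force: 58.8
```

>>> drive_tool:
  plan:
    - {"slide": [0, 2, 0], "angular": [0, 0, 0], "grip": 0}
    - {"slide": [0, 2, 0], "angular": [0, 0, 0], "grip": 0}
    - {"slide": [0, 2, 0], "angular": [0, 0, 0], "grip": 0}
    - {"slide": [0, 2, 0], "angular": [0, 0, 0], "grip": 0}
    - {"slide": [0, 2, 0], "angular": [0, 0, 0], "grip": 0}
    - {"slide": [0, 2, 0], "angular": [0, 0, 0], "grip": 0}
    - {"slide": [0, 2, 0], "angular": [0, 0, 0], "grip": 0}
    - {"slide": [0, 2, 0], "angular": [0, 0, 0], "grip": 0}
    - {"slide": [0, 0, 0], "angular": [0, 0, 0], "grip": 0}

```text
time: 29.55
tool_pos: [0.5695, 0.0874, 0.1027]
orientation: [0.333, 3.124, 0.0]
force: [-0.6, -0.5, -0.7]
grip_width: 0.021
grasp_force: 58.8
```

```bash
python3 - <<'E'
from h import *
import pickle
s=robot.state(); print(s["tool_pos"],yaw(s),s["force"],s["time"]); pickle.dump(s,open("s7.pkl","wb"))
im=robot.get_image("wrist"); cv2.imwrite("pics/w7.png",im); cv2.imwrite("pics/w7b.png",cv2.resize(im[100:280,150:390],(800,600),interpolation=cv2.INTER_CUBIC))
E
```

```text
[0.5695 0.0874 0.1027] (np.float64(167.81959558380788), array([ 0.0001,  0.0002, -1.    ])) [-0.6205 -0.4622 -0.6547] 29.55
```

View pics/w7b.png

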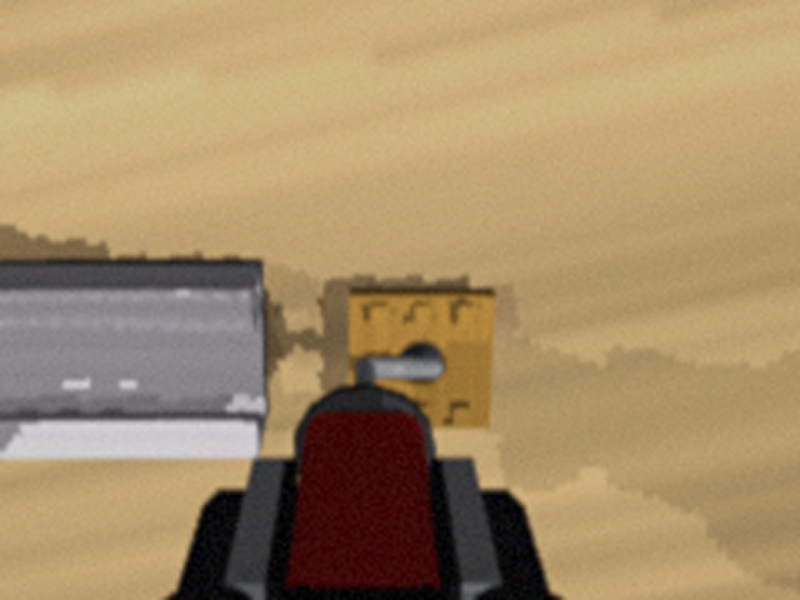

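```bash
python3 - <<'E'
from h import *
s=robot.state(); plan((.4677,.309,.2047),107.8,8,p0=s["tool_pos"]+[0,0,.102])
E
```

```text
[18.3, 24.4, 0.0] [0.0, 0.0, 7.5]
[21.3, 21.8, 0.0] [0.0, 0.0, 7.5]
[24.0, 18.8, 0.0] [0.0, 0.0, 7.5]
[26.2, 15.6, 0.0] [0.0, 0.0, 7.5]
[28.0, 12.0, 0.0] [0.0, 0.0, 7.5]
[29.4, 8.2, 0.0] [0.0, 0.0, 7.5]
[30.2, 4.3, 0.0] [0.0, 0.0, 7.5]
[30.5, 0.3, 0.0] [0.0, 0.0, 7.5]
```

>>> drive_tool:
  plan:
    - {"slide": [0, 0, -2], "angular": [0, 0, 0], "grip": 0}
    - {"slide": [0, 0, -5], "angular": [0, 0, 0], "grip": 0}
    - {"slide": [0, 0, -20], "angular": [0, 0, 0], "grip": 0}
    - {"slide": [0, 0, -25], "angular": [0, 0, 0], "grip": 0}
    - {"slide": [0, 0, -25], "angular": [0, 0, 0], "grip": 0}
    - {"slide": [0, 0, -25], "angular": [0, 0, 0], "grip": 0}
    - {"slide": [0, 0, 0], "angular": [0, 0, 0], "grip": 0}

```text
time: 30.48
tool_pos: [0.571, 0.0877, 0.2079]
orientation: [0.333, 3.118, 0.001]
force: [0.2, -0.0, -2.1]
grip_width: 0.0217
grasp_force: 58.8
```

>>> drive_tool:
  plan:
    - {"slide": [18.3, 24.4, 0], "angular": [0, 0, 7.5], "grip": 0}
    - {"slide": [21.3, 21.8, 0], "angular": [0, 0, 7.5], "grip": 0}
    - {"slide": [24, 18.8, 0], "angular": [0, 0, 7.5], "grip": 0}
    - {"slide": [26.2, 15.6, 0], "angular": [0, 0, 7.5], "grip": 0}
    - {"slide": [28, 12, 0], "angular": [0, 0, 7.5], "grip": 0}
    - {"slide": [29.4, 8.2, 0], "angular": [0, 0, 7.5], "grip": 0}
    - {"slide": [30.2, 4.3, 0], "angular": [0, 0, 7.5], "grip": 0}
    - {"slide": [30.5, 0.3, 0], "angular": [0, 0, 7.5], "grip": 0}
    - {"slide": [0, 0, 0], "angular": [0, 0, 0], "grip": 0}
    - {"slide": [0, 0, 0], "angular": [0, 0, 0], "grip": 0}
    - {"slide": [0, 0, 0], "angular": [0, 0, 0], "grip": 0}
    - {"slide": [0, 0, 0], "angular": [0, 0, 0], "grip": 0}

```text
time: 31.98
tool_pos: [0.4682, 0.3077, 0.2045]
orientation: [1.853, 2.537, -0.001]
force: [0.3, -0.3, -1.7]
grip_width: 0.021
grasp_force: 58.9
```

```bash
python3 - <<'E'
from h import *
s=robot.state(); print(s["tool_pos"],yaw(s),s["force"],s["time"]); plan((.4677,.309,.2047),107.8,1)
E
```

```text
[0.4682 0.3077 0.2045] (np.float64(107.71756298483822), array([-0.0001, -0.0004, -1.    ])) [ 0.3141 -0.3262 -1.7378] 31.975
[1.4, -0.1, -0.2] [-0.01, 0.02, -0.08]
```

>>> drive_tool:
  plan:
    - {"slide": [1.4, -0.1, 10], "angular": [0, 0, 0], "grip": 0}
    - {"slide": [0, 0, 15], "angular": [0, 0, 0], "grip": 0}
    - {"slide": [0, 0, 12], "angular": [0, 0, 0], "grip": 0}
    - {"slide": [0, 0, 6], "angular": [0, 0, 0], "grip": 0}
    - {"slide": [0, 0, 5], "angular": [0, 0, 0], "grip": 0}
    - {"slide": [0, 0, 0], "angular": [0, 0, 0], "grip": 0}
    - {"slide": [0, 0, 0], "angular": [0, 0, 0], "grip": 0}

```text
time: 32.85
tool_pos: [0.4673, 0.3102, 0.157]
orientation: [1.851, 2.538, 0.001]
force: [-0.5, 0.7, -1.1]
grip_width: 0.0212
grasp_force: 58.9
```

>>> drive_tool:
  plan:
    - {"slide": [-0.9, 0.2, 8], "angular": [0, 0, 0], "grip": 0}
    - {"slide": [0, 0, 10], "angular": [0, 0, 0], "grip": 0}
    - {"slide": [0, 0, 10], "angular": [0, 0, 0], "grip": 0}
    - {"slide": [0, 0, 8], "angular": [0, 0, 0], "grip": 0}
    - {"slide": [0, 0, 2], "angular": [0, 0, 0], "grip": 0}
    - {"slide": [0, 0, 0], "angular": [0, 0, 0], "grip": 0}
    - {"slide": [0, 0, 0], "angular": [0, 0, 0], "grip": 0}

```text
time: 33.72
tool_pos: [0.4678, 0.3094, 0.119]
orientation: [1.851, 2.538, 0.001]
force: [0.3, 0.4, -2.0]
grip_width: 0.0213
grasp_force: 58.9
```

>>> drive_tool:
  plan:
    - {"slide": [0, 0, 1], "angular": [0, 0, 0], "grip": 0}
    - {"slide": [0, 0, 1], "angular": [0, 0, 0], "grip": 0}
    - {"slide": [0, 0, 0], "angular": [0, 0, 0], "grip": 0}

```text
time: 34.1
tool_pos: [0.4676, 0.3092, 0.1166]
orientation: [1.851, 2.538, -0.0]
force: [-1.1, 0.4, -1.8]
grip_width: 0.0215
grasp_force: 58.9
```

>>> drive_tool:
  plan:
    - {"slide": [0, 0, 0.7], "angular": [0, 0, 0], "grip": 0}
    - {"slide": [0, 0, 0.5], "angular": [0, 0, 0], "grip": 0}
    - {"slide": [0, 0, 0], "angular": [0, 0, 0], "grip": 0}

```text
time: 34.48
tool_pos: [0.4677, 0.3093, 0.1159]
orientation: [1.851, 2.538, -0.0]
force: [-1.2, -0.5, 3.0]
grip_width: 0.0213
grasp_force: 59.5
```

>>> drive_tool:
  plan:
    - {"slide": [0, 0, 0], "angular": [0, 0, 0], "grip": 0.4}
    - {"slide": [0, 0, 0], "angular": [0, 0, 0], "grip": 0.7}
    - {"slide": [0, 0, 0], "angular": [0, 0, 0], "grip": 1}
    - {"slide": [0, 0, 0], "angular": [0, 0, 0], "grip": 1}
    - {"slide": [0, 0, 0], "angular": [0, 0, 0], "grip": 1}
    - {"slide": [0, 0, -10], "angular": [0, 0, 0], "grip": 1}
    - {"slide": [0, 0, -30], "angular": [0, 0, 0], "grip": 1}
    - {"slide": [0, 0, -50], "angular": [0, 0, 0], "grip": 1}
    - {"slide": [0, 0, -55], "angular": [0, 0, 0], "grip": 1}
    - {"slide": [0, 0, 0], "angular": [0, 0, 0], "grip": 1}
    - {"slide": [0, 0, 0], "angular": [0, 0, 0], "grip": 1}

```text
time: 35.85
tool_pos: [0.4675, 0.3091, 0.2605]
orientation: [1.851, 2.538, -0.0]
force: [0.0, -0.6, -0.5]
grip_width: 0.0855
grasp_force: 0.0
```

```bash
python3 - <<'E'
from h import *
s=robot.state(); print(s["tool_pos"],s["time"],s["force"])
k=.64
im=robot.get_image("wrist"); cv2.imwrite("pics/w8.png",im); x=im.astype(int)
r=x[...,2]; m=((r>170)&(x[...,1]<90)&(x[...,0]<90)); m[:150]=0;m[230:]=0;m[:,:240]=0;m[:,290:]=0
q=cv2.minAreaRect(np.argwhere(m)[:,::-1].astype(np.float32)); print(q,onz("wrist",q[0],.146,s))
def red(n,box):
    im=robot.get_image(n).astype(int); b,g,r=im[...,0],im[...,1],im[...,2]
    m=((r>110)&(r>2*g)&(r>2*b)); M=np.zeros_like(m); x0,y0,x1,y1=box; M[y0:y1,x0:x1]=1; ys,xs=np.nonzero(m&M); return xs.mean(),ys.mean(),len(xs)
print(red("scene",(365,228,395,265)),red("side",(225,250,250,285)))
im=robot.get_image("scene"); cv2.imwrite("pics/s8.png",im)
hsv=cv2.cvtColor(im,cv2.COLOR_BGR2HSV); m=cv2.inRange(hsv,(15,150,80),(28,255,255)); n,l,st,ce=cv2.connectedComponentsWithStats(m)
for i in range(1,n):
    if st[i,4]>15: print(st[i],ce[i],onz("scene",ce[i],.013))
E
```

```text
[0.4675 0.3091 0.2605] 35.85 [ 0.0054 -0.6172 -0.4969]
((259.5, 196.0), (21.0, 20.0), 0.0) [0.4682 0.3056 0.146 ]
(np.float64(378.2597402597403), np.float64(246.17532467532467), 154) (np.float64(237.5754716981132), np.float64(269.07547169811323), 106)
[201 100  14  25 229] [207.4148 111.4017] [ 0.4469 -0.4655  0.013 ]
[149 142  22  10 123] [158.5854 146.2927] [ 0.6729 -0.423   0.013 ]
[153 204  37  36 577] [169.7019 217.9116] [ 0.7924 -0.1517  0.013 ]
[277 230  16  14 127] [284.5197 236.1732] [0.5774 0.1016 0.013 ]
[405 267  12  13 100] [410.73 272.87] [0.3974 0.3894 0.013 ]
[456 360  29  24 377] [471.4058 372.5889] [0.4892 0.6191 0.013 ]
```

```bash
python3 -c "
from bench import robot
print(robot.close_job())"
```

```text
the job is handed in; nothing more can be done
None
```

The job is handed in: the nut lies flat on the bench about 40 mm beyond the rail's open end, and the pick is back upright in its pocket and let go. The robot took about 36 s of the 72 s, but it gave no verdict back, so I don't know how the run was judged.

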